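Set and lock the gas regulator

TASK

The gas regulator console on the worktop has been left unlocked with its knob up: turn the black knob clockwise until the gauge needle points at the set mark clipped to the rim of the dial, then push the knob down until its teeth drop in fully, easing it a few degrees either way if they land tip to tip. Then slide the steel fork lock fully home over the knob's skirt and let go. Leave the bottle, the timer and the flask that stand round the console where they are.

Things in the scene. Friction and masses are not known exactly. Their poses are not given: they have to be found in the camera images.
- console: white sloped instrument case with a grey panel, fixed to the worktop, 262 mm wide (y), 150 deep (x), 40 high in front, 80 at the back. Origin: centre of the underside; x to the high back, y left, z up. The panel slopes 15 degrees down to the front: its frame is the console's turned -15 degrees about y, its normal leans to the front. On it, left to right: 80 mm gauge, knob, fork lock.
- knob_grip (a point): centre of the top face of the black knob; its z is the panel normal (the knob's axis, pointing out of the panel), its x and y turn with the knob. The fluted grip is 40 mm across and reaches 30 mm down from this point; below it is a skirt 60 mm across and 10 mm thick, with 20 teeth (18 degrees apart) underneath. With the knob pressed down this point is 47.5 mm above the panel.
- knob_lift (a joint): height of the knob on its axis in m: 0.007 = up, free to turn; 0 = fully pressed down, teeth engaged between three fixed dogs, knob cannot turn (it takes about 5 N to push down or pull up and stays where it is left). If teeth and dogs meet tip to tip it stops near 0.0043. Where the dogs stand relative to the teeth is not known beforehand; each gap has 2 degrees of play either side.
- gauge_needle (a joint): gauge needle angle in rad, 0 = zero of the scale (at the lower left of the dial), growing clockwise to 4.71. The knob drives it: half a degree of needle for each degree of knob, clockwise knob turns raise it.
- set_mark (a joint): angle of the set mark in rad, same zero and sense as gauge_needle: the needle is at the mark when the two are equal. The mark is a dark steel rider clipped over the rim of the dial with a triangular point inwards; it is not to be moved.
- needle_tip (a point): point of the needle, 28 mm from the dial's centre. The dial lies 88 mm to the left (+y of the console) of the knob axis, its face 8 mm above the panel.
- mark_tip (a point): tip of the set mark, also 28 mm from the dial's centre, at the needle's level.
- lock_slide (a joint): travel of the fork lock in m along the console's +y: 0 = open (to the right), 0.034 = fully home with both prongs over the knob's skirt. It is stopped after a few mm while the knob stands up. About 3 N of friction; it stays where it is left.
- lock_tab (a point): centre of the top of the lock's black plastic thumb tab: 20 mm (panel x) by 11 mm (along the slide) in plan, standing 20 mm above the fork's 4 mm steel plate and free on all sides; its top is 44 mm above the panel. z is the panel normal, y the slide direction (home is +y). When home it is 46 mm from the knob axis, when open 80 mm.
- buffer_bottle: reagent bottle with blue cap just behind the console, 70 mm across, 142 mm high, origin at the centre of its underside; a bystander.
- timer: white bench timer just right of the console, 70x64x19 mm, origin at the centre of its underside; a bystander.
- flask: small flat culture flask lying just left of the console, 97x44x26 mm, origin at the centre of its underside; a bystander.

How it is judged:
By the outcome, as a careful person would: the job done as asked, in the order asked, and still so for the second after the job is handed in, with the robot touching nothing.
It also fails if it takes over 58 s, if anything falls off the work surface, if the arm or the gripper's body presses on something with over 40 N, if the wrist force passes 120 N, or if a joint passes its speed limit or range.

ROBOT

A 6-joint arm with a two-finger parallel gripper is mounted at the origin on a cart in front of the work surface, level with it; the furniture and walls round the work are solid. World frame = base frame: x ahead of the robot, y to its left, z up, the work surface at z = 0. Lengths are in m, angles in rad, forces in N, time in s.
With the tool pointing down it reaches from about 0.3 to 0.75 m from the base axis. Payload 8.5 kg.
Tool frame: the origin (TCP) lies at the very end of the fingers, on their centre line; the grasp point (between the pads) lies 19 mm behind it (r.grip_point_offset is the distance from the TCP to the grasp point, in m); z points along the fingers, y is the line along which they close (so a half turn about z gives the same grasp; the last joint's range is limited). The gripper opens to 85 mm and grips with 20 to 120 N. Pads are 22 mm wide; open, the fingers measure 114 mm over their backs; the gripper's body (76 mm by 85 mm) begins 54 mm behind the grasp point. The pads swing forward as they close: fully open they stand 13 mm farther back than shut.
Start: joints at [0.886, 0.381, 1.297, -0, 1.464, -0.215], TCP at [0.249, 0.49, 0.231] pointing down, gripper open.
Joint ranges: [-3.11, 3.11], [-0.89, 2.33], [0.22, 2.48], [-1.42, 4.56], [0.17, 2.85], [-2.88, 2.88]. Speed limits (rad/s): [2.39, 2.39, 3.14, 3.14, 3.14, 3.14].

INTERFACE

Orientations are given as a unit quaternion [x, y, z, w].
In Python, from workcell import r, imaging, order, spot_in, pinpoint gives the robot as it stands.
- The arm moves only by the shell command python3 -m inch 'ROWS' [OPENING] [FORCE]. ROWS is a JSON object of lists of equal length, an entry for each row: "translation": the shift along the tool's x, y, z in mm, a list of three; "turn": the turn about the tool's z in rad. A call has 1 to 20 rows; each row is the pose to reach, as a shift and turn from the pose commanded when the call began, along the tool's axes at that moment; what a row does not reach only later rows make up. A row lasts 1/12 s, in which the tool goes at most 41.7 mm and 7.16 degrees, less where a joint would pass 70% of its speed; a pose out of reach is approached as far as the arm can. A call with a gripper value outside its range is refused whole. OPENING is the closure, from -1 (fully open) to 1 (shut), set as the call begins (- or left out, the last holds). The fingers move at their own pace and stop on an object; FORCE is the grip in N (left out, the last holds). Time passes only in rows, so rows that repeat a pose let the fingers close. It gives the time, the measured TCP pose, the force, the opening and the grip force at its end, in the units of the state.
- r.get_state(): the state, without advancing time (a new reading comes with each control period).
- imaging.grab_frame(name): name is "scene" or "side" or "wrist"; returns a dict with "color" (384x512x3 uint8, red, green, blue), "mtx" (3x3 intrinsics, pixels), "D" ([k1, k2, p1, p2, k3] as OpenCV has them; the pictures are not rectified), "world_to_cam" (4x4, takes a point from world to camera coordinates). Camera axes: x right, y up, looking along -z (the intrinsics and any distortion apply to the point x, -y, -z); pixel columns grow to the right and rows downward; lengths in m; the calibration is good to about 2 mm. A picture is of the moment at which its call begins. There is no depth.
- order.close_job(): hands the job in; it is judged then, once.
Trained networks look in a picture, given as the dict that the camera call returned (one of the last four; its "shot" number tells which), for a name from the list of things; names that differ only in an ending like _2 or _b are one class to them, and where a whole thing is asked for, a point or a joint stands for the part that bears it (a point fixed in the world has none). Each returns a list of dicts, best first, with "score" (0 to 1); they miss things now and then, are a little off and sometimes report something else, mostly with a low value. They report only what shows in the picture. A call takes as long as a camera call.
- spot_in(thing, picture): "location" ([row, column] in pixels, amid what is visible of it).
- pinpoint(thing, picture): "location" ([row, column] in pixels: a listed point, or the origin of a listed thing).
The state is a dict: "time": time; "joint_positions": joint angles; "joint_vel": joint speeds; "effort": joint torques, N m; "eef_pos": TCP position; "orientation": TCP orientation; "contact_force": force on the tool from outside, world axes, zero at the start; "moment": the same for the moment, N m; "finger_gap": finger opening in m; "grasp_force": force on a finger pad.
Only numpy, scipy, OpenCV 4.12 (cv2) and the standard library are available. Lean on these libraries where they do the work, as an engineer would, in place of code of your own. Each camera call takes 0.05 s, during which the arm holds its last target. There are 200 camera calls.

## Working session

There is one attempt and no reset: what is moved stays moved. The work goes in short steps, Python scripts to look and compute and a shell command to move; the robot and the scene stay as the last step left them, time stands still between calls to the robot, and variables do not carry over. Pictures are saved under pics/ and viewed, at most 10 in all, crops included, and the job is handed in when it is done.

```bash
ls; mkdir -p pics
cat > h.py <<'E'
import numpy as np, cv2
from scipy.optimize import least_squares
from scipy.spatial.transform import Rotation as R
from workcell import r, imaging, order, spot_in, pinpoint
def ray(p,pix):
    u=cv2.undistortPoints(np.array([[[pix[1],pix[0]]]],float),np.array(p["mtx"],float),np.array(p["D"],float))[0,0]
    T=np.array(p["world_to_cam"]); d=T[:3,:3].T@np.array([u[0],-u[1],-1.]); return -T[:3,:3].T@T[:3,3], d/np.linalg.norm(d)
def proj(p,X):
    T=np.array(p["world_to_cam"]); c=(T[:3,:3]@np.atleast_2d(X).T).T+T[:3,3]
    q=cv2.projectPoints(c*[1,-1,-1],np.zeros(3),np.zeros(3),np.array(p["mtx"],float),np.array(p["D"],float))[0][:,0]
    return q[:,::-1]
def tri(obs):
    A=np.zeros((3,3));b=np.zeros(3);L=[]
    for p,x in obs:
        o,d=ray(p,x);M=np.eye(3)-np.outer(d,d);A+=M;b+=M@o;L.append((o,d))
    X=np.linalg.solve(A,b); return X,[np.linalg.norm((np.eye(3)-np.outer(d,d))@(X-o))*1000 for o,d in L]
def save(p,n,box=None,s=1):
    im=p["color"][...,::-1]
    if box: im=im[box[0]:box[1],box[2]:box[3]]
    cv2.imwrite("pics/"+n,cv2.resize(im,None,fx=s,fy=s,interpolation=cv2.INTER_CUBIC))
E
cat > a.py <<'E'
from h import *
np.set_printoptions(precision=4,suppress=True)
P={n:imaging.grab_frame(n) for n in("scene","side","wrist")}
cv2.imwrite("pics/a.png",np.vstack([P["scene"]["color"],P["side"]["color"]])[...,::-1][:, :] if 0 else cv2.resize(np.hstack([P["scene"]["color"],P["side"]["color"]])[...,::-1],(800,300)))
for t in["console","knob_grip","lock_tab","needle_tip","mark_tip","buffer_bottle","timer","flask"]:
    o=[]
    for n,p in P.items():
        q=pinpoint(t,p)
        if q: print(t,n,np.round(q[0]["location"],1),round(q[0]["score"],2)); 
        if q and q[0]["score"]>.4:o.append((p,q[0]["location"]))
    if len(o)>1: print("   ",*tri(o))
s=r.get_state(); print(s["time"],s["eef_pos"],s["orientation"],s["finger_gap"],r.grip_point_offset)
E
python3 a.py
```

```text
pics
console scene [246.3 204.4] 0.79
console side [240.2 229.2] 0.57
    [ 0.5178  0.0213 -0.002 ] [np.float64(5.961108375049128), np.float64(5.961108375049241)]
knob_grip scene [212.  197.1] 0.81
knob_grip side [206.9 221.9] 0.78
    [0.5179 0.0479 0.0824] [np.float64(4.882783439892301), np.float64(4.882783439892339)]
lock_tab scene [239.4 215.2] 0.56
lock_tab side [227.7 236.1] 0.6
    [ 0.4926 -0.0948  0.1468] [np.float64(2.638397099839684), np.float64(2.638397099839446)]
needle_tip scene [192.1 186.9] 0.44
mark_tip scene [210.6 196.8] 0.46
buffer_bottle scene [238.4 278.2] 0.72
buffer_bottle side [235.8 291. ] 0.69
    [ 0.6986  0.0104 -0.0628] [np.float64(3.124706664319159), np.float64(3.1247066643192127)]
timer scene [310.1 249.3] 0.8
timer side [299.1 263.2] 0.69
    [ 0.5222 -0.1586 -0.0181] [np.float64(2.4572787514792305), np.float64(2.457278751479238)]
flask scene [188.9 182.1] 0.76
flask side [193.4 205.9] 0.77
    [ 0.5938  0.3831 -0.1387] [np.float64(0.3396712006579331), np.float64(0.3396712006578906)]
1.35 [0.249  0.4904 0.2313] [ 0.2328  0.9725 -0.      0.    ] 0.08541765743570022 0.0187
```

View pics/a.png

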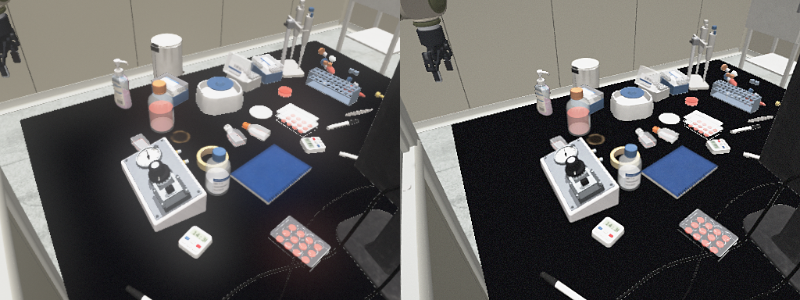

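Run:
```python
from h import *
np.set_printoptions(precision=4,suppress=True)
for n in("scene","side","wrist"):
    p=imaging.grab_frame(n); o,d=ray(p,(192,256)); print(n,o,d,p["mtx"][0][0])
    if n=="wrist":
        s=r.get_state(); Rm=R.from_quat(s["orientation"]).as_matrix(); print("cam in tool",Rm.T@(o-s["eef_pos"]),Rm.T@d, Rm)
```

```text
scene [ 0.2895 -0.5702  0.7136] [ 0.3842  0.6443 -0.6612] 423.1025796288794
side [ 0.2903 -0.5833  0.6457] [ 0.3579  0.7012 -0.6166] 377.11507149305504
wrist [0.1861 0.5227 0.3729] [ 0.2511 -0.1236 -0.96  ] 326.805961624753
cam in tool [ 0.0706  0.0003 -0.1415] [-0.2799  0.0035  0.96  ] [[-0.8917  0.4527 -0.    ]
 [ 0.4527  0.8917 -0.    ]
 [-0.     -0.     -1.    ]]
```

The scene view shows the console near pixel (240,204) (row, col), with the timer in front-right and the bottle behind. The two fixed cameras nearly coincide, so I'll measure with the wrist camera.

```bash
python3 -m inch '{"translation":[[-423,-312,-50],[-423,-312,-50],[-423,-312,-50],[-423,-312,-50],[-423,-312,-50],[-423,-312,-50],[-423,-312,-50],[-423,-312,-50],[-423,-312,-50],[-423,-312,-50],[-423,-312,-50],[-423,-312,-50],[-423,-312,-50],[-423,-312,-50],[-423,-312,-50],[-423,-312,-50]],"turn":[-0.47,-0.47,-0.47,-0.47,-0.47,-0.47,-0.47,-0.47,-0.47,-0.47,-0.47,-0.47,-0.47,-0.47,-0.47,-0.47]}'
cat > b.py <<'E'
from h import *
import sys,pickle
np.set_printoptions(precision=4,suppress=True)
p=imaging.grab_frame("wrist"); n=sys.argv[1]; pickle.dump(p,open(n+".pkl","wb"))
save(p,n+".png")
for t in["console","knob_grip","lock_tab","needle_tip","mark_tip","buffer_bottle","timer","flask"]:
    for q in pinpoint(t,p)[:2]: print(t,np.round(q["location"],1),round(q["score"],2))
s=r.get_state(); print(s["time"],s["eef_pos"],s["orientation"],s["finger_gap"])
E
python3 b.py w1
```

```text
time: 2.83
eef_pos: [0.4846, 0.021, 0.2811]
orientation: [0.0, 1.0, 0.0, -0.0]
contact_force: [0.9, 0.5, -0.8]
finger_gap: 0.0855
grasp_force: 0.0
console [179.4 263.7] 0.68
knob_grip [192.5 253.2] 0.74
lock_tab [194.5 177.6] 0.93
needle_tip [198.5 355.2] 0.65
mark_tip [215.7 342.7] 0.44
buffer_bottle [274.1 208.8] 0.68
timer [180.4 114.3] 0.97
flask [197.9 400.7] 0.79
3.2833 [0.4848 0.0211 0.2814] [-0.0005  1.     -0.      0.0001] 0.08529099814936032
```

View pics/w1.png

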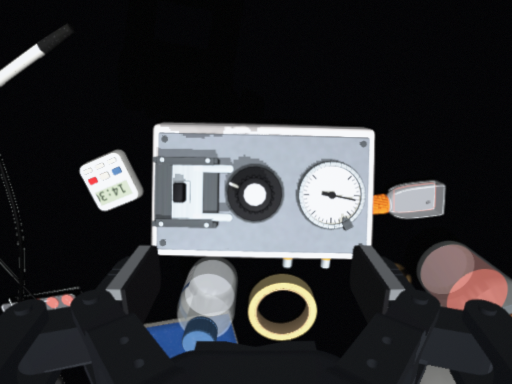

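The wrist view shows the console nearly square to the base. The knob is at (193,253), the tab at (192,179) and the dial centre near (194,330). The needle tip is at (199,355) and the mark near (222,347). The needle has to go about 45° clockwise. I'll take a closer second view.

```bash
python3 -m inch '{"translation":[[20,50,90],[20,50,90],[20,50,90],[20,50,90],[20,50,90],[20,50,90]],"turn":[0,0,0,0,0,0]}' && python3 b.py w2
```

```text
time: 3.78
eef_pos: [0.466, 0.0702, 0.1927]
orientation: [-0.0, 1.0, -0.0, 0.001]
contact_force: [0.3, 0.7, 0.3]
finger_gap: 0.0852
grasp_force: 0.0
console [212.7 221.7] 0.73
knob_grip [251.9 187.5] 0.93
knob_grip [248.2 331.1] 0.39
lock_tab [246.2  91. ] 0.61
needle_tip [246.1  93.1] 0.69
needle_tip [249.4 330. ] 0.65
mark_tip [268.8 313.6] 0.5
buffer_bottle [325.1 167.3] 0.6
timer [214.1  40.3] 0.78
flask [238.1 391.1] 0.95
4.2333 [0.465  0.0706 0.1915] [ 0.      1.     -0.      0.0002] 0.08554382331238514
```

View pics/w2.png

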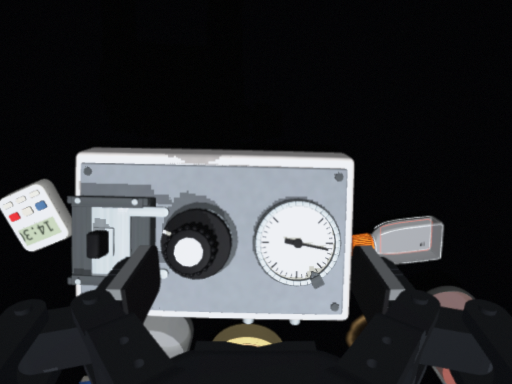

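```bash
cat > c.py <<'E'
from h import *
import pickle
np.set_printoptions(precision=4,suppress=True)
P=[pickle.load(open(f"w{i}.pkl","rb")) for i in(1,2)]
def blob(p,seed,thr=200,r=60):
    g=cv2.cvtColor(p["color"],cv2.COLOR_RGB2GRAY); m=(g>thr).astype(np.uint8)
    n,l,st,c=cv2.connectedComponentsWithStats(m)
    d=[(np.hypot(c[i][1]-seed[0],c[i][0]-seed[1]),i) for i in range(1,n) if st[i][4]>60]
    i=min(d)[1]; cs=cv2.findContours((l==i).astype(np.uint8),cv2.RETR_EXTERNAL,cv2.CHAIN_APPROX_NONE)[0]
    h=cv2.convexHull(max(cs,key=len)); e=cv2.fitEllipse(h); return np.array(e[0][::-1]),e[1]
K=[blob(P[0],(194,255)),blob(P[1],(252,187))]
D=[blob(P[0],(194,330)),blob(P[1],(242,297))]
print(K,D)
k=[a[0] for a in K]; d=[a[0] for a in D]; t=[(191,179.5),(242.5,95)]
for n,o in(("knob",k),("dial",d),("tab",t),("mark",[(217.5,343.5),(269,313.6)]),("needle",[(198.7,355.4),(248.5,328.5)])): print(n,*tri(list(zip(P,o))))
s15=np.sin(np.pi/12);c15=np.cos(np.pi/12)
def pts(v):
    Rz=R.from_euler("z",v[3]).as_matrix()@R.from_euler("y",-15,degrees=True).as_matrix()
    o=np.array(v[:3]); n=Rz[:,2]; y=Rz[:,1]
    return Rz,np.array([o+.0545*n,o+.088*y+.008*n,o-.08*y+.044*n])
def f(v):
    X=pts(v)[1]; return np.concatenate([(proj(p,X)-np.array([a,b,c])).ravel() for p,a,b,c in zip(P,k,d,t)])
q=least_squares(f,[.52,.02,.06,0]); print("o,yaw",q.x,"res",q.fun.round(1)); Rz,X=pts(q.x); print(X)
if 1:
    dc=X[1]
    for nm,o in(("mark",[(217.5,343.5),(269,313.6)]),("needle",[(198.7,355.4),(248.5,328.5)])):
        for p,x in zip(P,o):
            a,u=ray(p,x); cpt=a+u*np.dot(dc+.0*Rz[:,2]-a,Rz[:,2])/np.dot(u,Rz[:,2]); l=Rz.T@(cpt-dc)
            # pixel of fitted centre -> use measured ellipse centre for angle
            ca,cu=ray(p,d[0] if p is P[0] else d[1]); cc=ca+cu*np.dot(dc-ca,Rz[:,2])/np.dot(cu,Rz[:,2]); l=Rz.T@(cpt-cc)
            ang=np.degrees(np.arctan2(l[0],-l[1])); print(nm,"r",np.hypot(l[0],l[1]),"needle deg",(225-ang)%360)
E
python3 c.py
python3 - <<'E'
import pickle,cv2,sys
sys.path.insert(0,'.')
from h import *
save(pickle.load(open("w2.pkl","rb")),"w2dial.png",(190,300,240,355),6)
E
```

```text
[(array([194.2241, 254.3273]), (21.43657875061035, 21.49677085876465)), (array([251.6641, 187.9065]), (27.50814437866211, 28.176477432250977))] [(array([194.843 , 331.8521]), (65.15973663330078, 65.65128326416016)), (array([243.234 , 297.6776]), (82.69566345214844, 83.62738037109375))]
knob [0.506  0.0205 0.1148] [np.float64(0.05849118156691633), np.float64(0.058491181566801984)]
dial [0.5202 0.1082 0.0701] [np.float64(0.019101446407775998), np.float64(0.01910144640777274)]
tab [ 0.5061 -0.0567  0.1011] [np.float64(0.5659577285658496), np.float64(0.5659577285658514)]
mark [0.55   0.1253 0.0634] [np.float64(0.2471103710959828), np.float64(0.24711037109597478)]
needle [0.5243 0.1352 0.072 ] [np.float64(0.2890857282576989), np.float64(0.2890857282576859)]
o,yaw [ 0.5216  0.0207  0.0567 -0.0365] res [-0.1  0.7  0.8 -0.8  0.1 -1.9 -1.4  2.5 -0.  -0.3  0.9 -0.9]
[[ 0.5075  0.0212  0.1094]
 [ 0.5228  0.1087  0.0645]
 [ 0.5073 -0.0589  0.0992]]
mark r 0.02957809850752864 needle deg 105.26090780603764
mark r 0.027920232747782634 needle deg 101.16232722682297
needle r 0.027904234555591705 needle deg 52.2374873580209
needle r 0.028596092189973298 needle deg 53.01099084480083
```

View pics/w2dial.png

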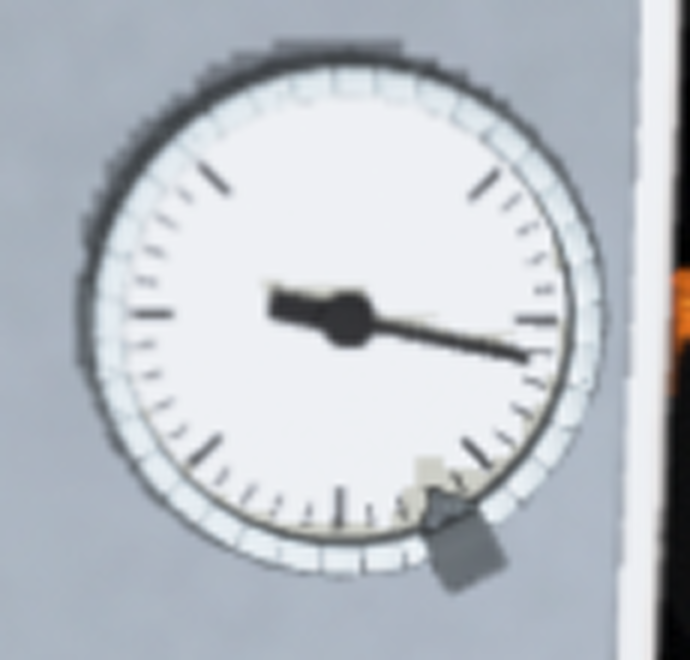

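The crop shows the hub at (320,347), the needle tip at (357,528) and the mark tip near (487,432). By the ticks the needle reads about 56° and the mark about 106–107°, so the needle needs about 50° and the knob about 100° clockwise. I'll grip the knob at −25° and turn it in strokes of 50°.

```bash
python3 -m inch '{"translation":[[-48,-50,45],[-48,-50,45],[-48,-50,45],[-48,-50,45],[-48,-50,60],[-48,-50,75],[-48,-50,90],[-48,-50,102],[-48,-50,102],[-48,-50,102]],"turn":[-0.44,-0.44,-0.44,-0.44,-0.44,-0.44,-0.44,-0.44,-0.44,-0.44]}' - 40 && python3 -m inch '{"translation":[[0,0,0],[0,0,0],[0,0,0],[0,0,0],[0,0,0],[0,0,0],[0,0,0],[0,0,0]],"turn":[0,0,0,0,0,0,0,0]}' 1 40; python3 b.py w3
```

```text
time: 5.07
eef_pos: [0.5129, 0.0207, 0.0893]
orientation: [-0.218, 0.976, 0.0, -0.0]
contact_force: [0.7, 0.3, -0.2]
finger_gap: 0.0854
grasp_force: 0.0
time: 5.73
eef_pos: [0.513, 0.0212, 0.0898]
orientation: [-0.218, 0.976, 0.0, 0.0]
contact_force: [-1.0, 4.7, 4.0]
finger_gap: 0.0391
grasp_force: 39.5
console [209.3 262.2] 0.66
knob_grip [94.   7.8] 0.6
lock_tab [177.9  85.7] 0.9
timer [95.4  9.5] 0.56
flask [322.2 444.7] 0.6
6.1833 [0.5129 0.0212 0.0898] [-0.2184  0.9759  0.0002  0.0004] 0.03941747512146793
```

View pics/w3.png

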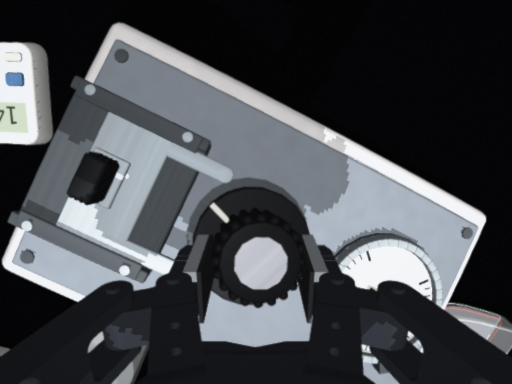

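The view shows the knob centred between the pads, with the white skirt line at (210,218) and good clearance all round. I'll turn the first stroke, then open.

```bash
python3 -m inch '{"translation":[[0,0,0],[0,0,0],[0,0,0],[0,0,0],[0,0,0],[0,0,0],[0,0,0],[0,0,0],[0,0,0],[0,0,0],[0,0,0]],"turn":[0.09,0.18,0.27,0.36,0.45,0.54,0.63,0.72,0.81,0.873,0.873]}' && python3 -m inch '{"translation":[[0,0,0],[0,0,0],[0,0,0],[0,0,0],[0,0,0],[0,0,0]],"turn":[0,0,0,0,0,0]}' -1; python3 b.py w4
```

```text
time: 7.1
eef_pos: [0.5134, 0.0205, 0.09]
orientation: [0.216, 0.976, 0.0, 0.001]
contact_force: [-0.1, -2.0, 4.8]
finger_gap: 0.0382
grasp_force: 48.4
time: 7.6
eef_pos: [0.5129, 0.0208, 0.0892]
orientation: [0.215, 0.977, -0.0, -0.0]
contact_force: [-0.7, -0.5, -0.1]
finger_gap: 0.0855
grasp_force: 0.0
console [195.4 272. ] 0.68
knob_grip [265.  245.6] 0.6
needle_tip [191.2 468.2] 0.78
mark_tip [212.9 456.2] 0.93
mark_tip [189.  464.7] 0.17
timer [292.6  55.7] 0.89
8.05 [0.5129 0.0207 0.0893] [ 0.2147  0.9767 -0.      0.    ] 0.08527952588203024
```

View pics/w4.png

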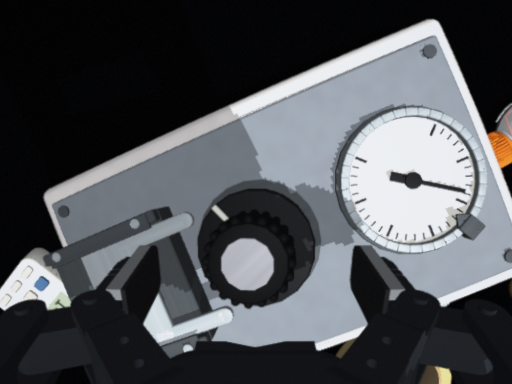

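The view shows the needle tip at (191,467), the hub at (180,412) and the mark tip near (212,455), so about 25° remains. Next comes the second stroke, and I'll look while still gripping.

```bash
python3 -m inch '{"translation":[[0,0,0],[0,0,0],[0,0,0],[0,0,0],[0,0,0],[0,0,0],[0,0,0],[0,0,0],[0,0,0]],"turn":[-0.873,-0.873,-0.873,-0.873,-0.873,-0.873,-0.873,-0.873,-0.873]}' && python3 -m inch '{"translation":[[0,0,0],[0,0,0],[0,0,0],[0,0,0],[0,0,0],[0,0,0],[0,0,0],[0,0,0]],"turn":[0,0,0,0,0,0,0,0]}' 1 40;  python3 -m inch '{"translation":[[0,0,0],[0,0,0],[0,0,0],[0,0,0],[0,0,0],[0,0,0],[0,0,0],[0,0,0],[0,0,0],[0,0,0],[0,0,0]],"turn":[0.09,0.18,0.27,0.36,0.45,0.54,0.63,0.72,0.81,0.82,0.82]}'
cat > d.py <<'E'
from h import *
import sys,pickle
np.set_printoptions(precision=4,suppress=True)
Rz=R.from_euler("z",-.025).as_matrix()@R.from_euler("y",-15,degrees=True).as_matrix(); dc=np.array([.5215,.1085,.067])
def go(p):
    def on(x):
        a,u=ray(p,x); return Rz.T@(a+u*np.dot(dc-a,Rz[:,2])/np.dot(u,Rz[:,2])-dc)
    pc=proj(p,dc)[0]; g=cv2.cvtColor(p["color"],cv2.COLOR_RGB2GRAY)
    # rectify the dial plane: 10 px/mm, up=panel x, left=panel y
    gr=np.array([[.04,.04],[.04,-.04],[-.04,-.04],[-.04,.04]]); W=np.array([dc+Rz@[a,b,0] for a,b in gr])
    src=proj(p,W)[:,::-1].astype(np.float32); dst=np.array([[0,0],[600,0],[600,600],[0,600]],np.float32)
    H=cv2.getPerspectiveTransform(src,dst); im=cv2.warpPerspective(p["color"],H,(600,600),flags=cv2.INTER_CUBIC)
    for t in("needle_tip","mark_tip"):
        for q in pinpoint(t,p)[:2]: print(t,np.round(on(q["location"])*1000,1),round(q["score"],2))
    return im
if __name__=="__main__":
    n=sys.argv[1]
    p=imaging.grab_frame("wrist"); pickle.dump(p,open(n+".pkl","wb")); im=go(p)
    cv2.imwrite(f"pics/{n}.png",im[...,::-1]); s=r.get_state(); print(s["time"],s["eef_pos"],s["finger_gap"],s["contact_force"])
E
python3 d.py d5
```

```text
time: 8.8
eef_pos: [0.5129, 0.0207, 0.0893]
orientation: [-0.217, 0.976, -0.0, 0.0]
contact_force: [-0.2, 0.7, -0.5]
finger_gap: 0.0854
grasp_force: 0.0
time: 9.47
eef_pos: [0.5127, 0.0212, 0.0894]
orientation: [-0.218, 0.976, 0.0, -0.0]
contact_force: [-1.6, 5.6, 4.3]
finger_gap: 0.0391
grasp_force: 39.4
time: 10.38
eef_pos: [0.5137, 0.0202, 0.0896]
orientation: [0.188, 0.982, -0.0, 0.001]
contact_force: [1.8, -3.4, 1.5]
finger_gap: 0.0385
grasp_force: 48.2
needle_tip [23.9 17.8 -0. ] 0.65
mark_tip [24.7 15.3  0. ] 0.55
10.5333 [0.5137 0.0203 0.0896] 0.03825286153672641 [ 3.4764 -5.5944  0.1137]
```

View pics/d5.png

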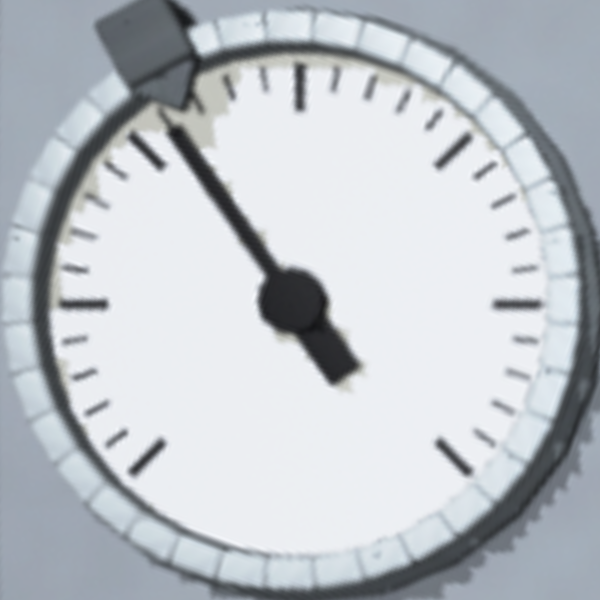

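The rectified dial shows the hub at (300,293), the needle tip at (130,173) at 35.3° left of up, and the mark tip at (107,181) at 30.1°. About 5.2° of needle remains, or 10.4° of knob (0.18 rad).

```bash
python3 -m inch '{"translation":[[0,0,0],[0,0,0],[0,0,0],[0,0,0],[0,0,0]],"turn":[0.06,0.12,0.18,0.18,0.18]}'; python3 d.py d6
```

```text
time: 10.95
eef_pos: [0.514, 0.0205, 0.0899]
orientation: [0.275, 0.961, 0.0, 0.002]
contact_force: [3.1, -4.7, 3.4]
finger_gap: 0.0382
grasp_force: 52.2
needle_tip [24.9 13.7  0. ] 0.83
mark_tip [23.6 15.5  0. ] 0.9
11.1 [0.514  0.0205 0.0899] 0.03807109828997764 [ 2.5423 -4.3861  3.1456]
```

View pics/d6.png

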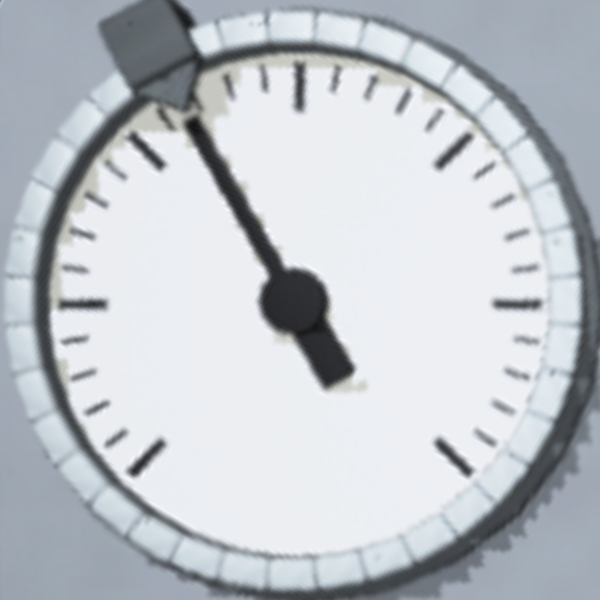

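The needle, at 29.7–30.1°, now meets the mark at 29.5°, both from the hub at (300,294). Next I push down along the panel normal while still gripping.

```bash
python3 -m inch '{"translation":[[-0.2,0.1,1],[-0.4,0.3,2],[-0.7,0.4,3],[-0.9,0.6,4],[-0.9,0.6,4]],"turn":[0,0,0,0,0]}'; python3 -m inch '{"translation":[[-0.2,0.1,1],[-0.4,0.3,2],[-0.6,0.4,2.8],[-0.6,0.4,2.8],[-0.6,0.4,2.8]],"turn":[0,0,0,0,0]}'
```

```text
time: 11.52
eef_pos: [0.5146, 0.0207, 0.0875]
orientation: [0.275, 0.961, 0.0, 0.002]
contact_force: [-5.3, -3.1, 21.6]
finger_gap: 0.0383
grasp_force: 54.0
time: 11.93
eef_pos: [0.515, 0.0191, 0.0837]
orientation: [0.276, 0.961, -0.001, 0.001]
contact_force: [-2.6, -11.3, 14.5]
finger_gap: 0.0383
grasp_force: 68.0
```

```bash
python3 -m inch '{"translation":[[-0.2,0.1,0.9],[-0.4,0.3,1.8],[-0.4,0.3,1.8],[-0.4,0.3,1.8]],"turn":[0,0,0,0]}'; python3 d.py d7;  cat > k.py <<'E'
from h import *
import pickle,sys
a=pickle.load(open("d6.pkl","rb"));b=pickle.load(open(sys.argv[1]+".pkl","rb"))
for p in(a,b): print("knob",[(np.round(q["location"],1),round(q["score"],2)) for q in pinpoint("knob_grip",p)[:1]] if p is b else "")
ims=[cv2.resize(p["color"],(400,300)) for p in(a,b)]
import d; 
E
python3 - <<'E'
import sys; sys.path.insert(0,'.')
import os; os.chdir('.')
from h import *
import pickle
a=pickle.load(open("d7.pkl","rb")); im=cv2.imread("pics/d7.png")
o=np.hstack([cv2.resize(im,(400,400)),a["color"][:,:400,::-1][-400:] if 0 else cv2.resize(a["color"][...,::-1],(400,400))])
cv2.imwrite("pics/d7b.png",o)
E
```

```text
time: 12.27
eef_pos: [0.5153, 0.0191, 0.0834]
orientation: [0.276, 0.961, -0.001, 0.001]
contact_force: [-9.5, -11.7, 28.8]
finger_gap: 0.0381
grasp_force: 70.1
needle_tip [25.9 14.7  0. ] 0.78
mark_tip [24.4 14.8  0. ] 0.96
12.4167 [0.5153 0.019  0.0834] 0.038207120255482965 [-10.651  -11.8852  28.8114]
```

View pics/d7b.png

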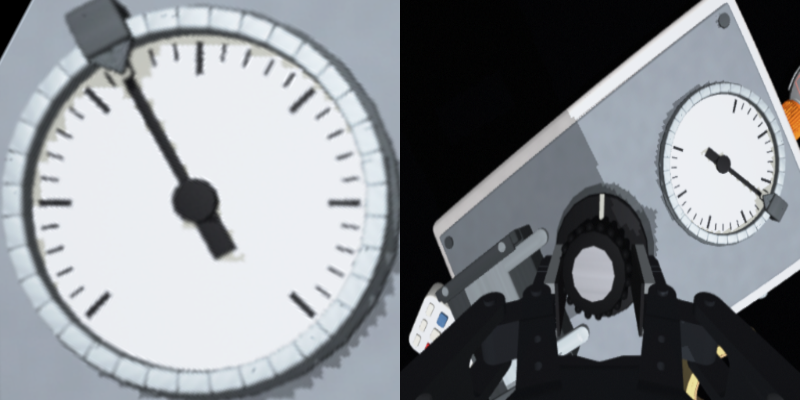

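On the left the needle, at 28.9°, still matches the mark (28–29°, hub at (201,196)). The knob went down 6.7 mm and then hit a hard stop at 29 N. I'll let go, rise, shut the fingers and go to the right of the tab.

```bash
python3 -m inch '{"translation":[[0,0,0],[0,0,0],[0,0,0],[0,0,0],[0,0,0],[0,0,0]],"turn":[0,0,0,0,0,0]}' -1; python3 -m inch '{"translation":[[0,0,-20],[0,0,-40],[0,0,-62],[0,0,-62],[0,0,-62],[0,0,-62],[0,0,-62],[0,0,-62],[0,0,-62]],"turn":[0,0,0,-0.12,-0.24,-0.36,-0.48,-0.557,-0.557]}'; python3 b.py w8
python3 - <<'E'
from h import *
import pickle
p=pickle.load(open("w8.pkl","rb"));im=cv2.resize(p["color"][...,::-1],(512,384))
import d; z=d.go(p); cv2.imwrite("pics/w8b.png",np.hstack([im,cv2.resize(z[...,::-1],(288,288)) if 0 else cv2.copyMakeBorder(cv2.resize(z[...,::-1],(288,288)),0,96,0,0,0)]))
E
```

```text
time: 12.92
eef_pos: [0.515, 0.021, 0.0804]
orientation: [0.276, 0.961, -0.0, -0.0]
contact_force: [0.3, -0.1, 0.3]
finger_gap: 0.0859
grasp_force: 0.0
time: 13.67
eef_pos: [0.5151, 0.0209, 0.1425]
orientation: [-0.0, 1.0, 0.0, -0.0]
contact_force: [-1.1, 0.6, 0.1]
finger_gap: 0.085
grasp_force: 0.0
console [184.4 264. ] 0.85
knob_grip [209.5 254.7] 0.91
lock_tab [209.  121.7] 0.79
needle_tip [245.4 398.5] 0.54
mark_tip [242.5 398. ] 0.57
timer [180.5  48.1] 0.85
flask [212.2 463.2] 0.77
14.1167 [0.5152 0.0208 0.1427] [ 0.0017  1.      0.     -0.    ] 0.08574528187154701
needle_tip [24.8 16.2 -0. ] 0.54
mark_tip [22.7 15.7  0. ] 0.57
```

View pics/w8b.png

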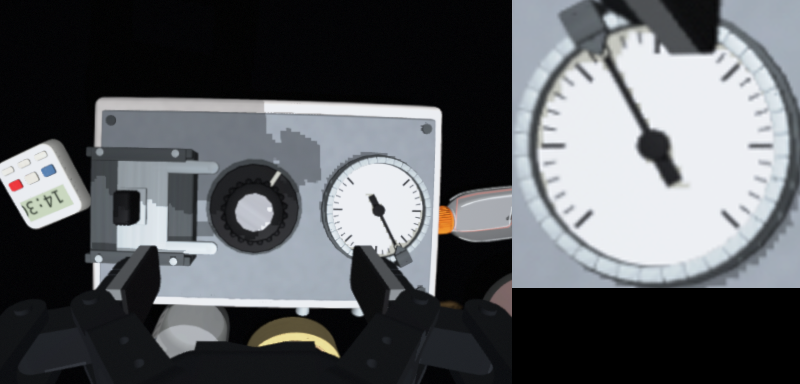

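The view shows the knob free at (210,255), the tab at (208,125), and the needle and mark together. I'll locate the tab more exactly.

Run:
```python
from h import *
import pickle
from c import blob
P=[pickle.load(open(f"w{i}.pkl","rb")) for i in(1,2,8)]
print("tab3",*tri(list(zip(P,[(191,179.5),(242.5,95),(206.5,124.5)]))))
a,u=ray(P[2],(206.5,124.5)); print(a+u*(.0995-a[2])/u[2])
a,u=ray(P[2],(212,254.5)); print("knob", a+u*(.105-a[2])/u[2])
for e in ((97,95),(106,440)):
    a,u=ray(P[2],e); print(a+u*(.04-a[2])/u[2])
```

```text
[(array([194.2241, 254.3273]), (21.43657875061035, 21.49677085876465)), (array([251.6641, 187.9065]), (27.50814437866211, 28.176477432250977))] [(array([194.843 , 331.8521]), (65.15973663330078, 65.65128326416016)), (array([243.234 , 297.6776]), (82.69566345214844, 83.62738037109375))]
knob [0.506  0.0205 0.1148] [np.float64(0.05849118156691633), np.float64(0.058491181566801984)]
dial [0.5202 0.1082 0.0701] [np.float64(0.019101446407775998), np.float64(0.01910144640777274)]
tab [ 0.5061 -0.0567  0.1011] [np.float64(0.5659577285658496), np.float64(0.5659577285658514)]
mark [0.55   0.1253 0.0634] [np.float64(0.2471103710959828), np.float64(0.24711037109597478)]
needle [0.5243 0.1352 0.072 ] [np.float64(0.2890857282576989), np.float64(0.2890857282576859)]
o,yaw [ 0.5216  0.0207  0.0567 -0.0365] res [-0.1  0.7  0.8 -0.8  0.1 -1.9 -1.4  2.5 -0.  -0.3  0.9 -0.9]
[[ 0.5075  0.0212  0.1094]
 [ 0.5228  0.1087  0.0645]
 [ 0.5073 -0.0589  0.0992]]
mark r 0.02957809850752864 needle deg 105.26090780603764
mark r 0.027920232747782634 needle deg 101.16232722682297
needle r 0.027904234555591705 needle deg 52.2374873580209
needle r 0.028596092189973298 needle deg 53.01099084480083
tab3 [ 0.5064 -0.0568  0.101 ] [np.float64(0.445384449775774), np.float64(0.7625092694894786), np.float64(0.5204429840362788)]
[ 0.5075 -0.0577  0.0995]
knob [0.5089 0.0208 0.105 ]
[ 0.443  -0.0964  0.04  ]
[0.449  0.1587 0.04  ]
```

```bash
python3 -m inch '{"translation":[[5,-40,0],[5,-80,0],[5,-116,0],[5,-116,0],[5,-116,0],[5,-116,0],[5,-116,0],[5,-116,15],[5,-116,30],[5,-116,42],[5,-116,52],[5,-116,52]],"turn":[0,0,0,0,0,0,0,0,0,0,0,0]}' 1 40; python3 -m inch '{"translation":[[0,4,0],[0,8,0],[0,12,0],[0,16,0],[0,20,0],[0,24,0],[0,28,0],[0,32,0],[0,36,0],[0,40,0],[0,40,0]],"turn":[0,0,0,0,0,0,0,0,0,0,0]}'
```

```text
time: 15.22
eef_pos: [0.5091, -0.0936, 0.0892]
orientation: [0.001, 1.0, 0.001, -0.002]
contact_force: [0.3, 0.3, 0.1]
finger_gap: 0.0002
grasp_force: 0.0
time: 16.13
eef_pos: [0.5101, -0.0545, 0.0908]
orientation: [0.001, 1.0, 0.0, 0.0]
contact_force: [0.5, -0.3, 0.6]
finger_gap: -0.0001
grasp_force: 0.2
```

```bash
for i in 1; do python3 -m inch '{"translation":[[0,2,0],[0,4,0],[0,6,0],[0,8,0]],"turn":[0,0,0,0]}'; done; python3 b.py w9
python3 - <<'E'
from h import *
save(imaging.grab_frame("scene"),"s9.png",(170,310,150,290),4)
E
```

```text
time: 16.47
eef_pos: [0.5101, -0.0471, 0.0907]
orientation: [0.001, 1.0, -0.0, 0.0]
contact_force: [1.3, -4.2, 1.4]
finger_gap: 0.0002
grasp_force: 1.6
console [208.4 359.6] 0.58
knob_grip [261.7 407. ] 0.83
lock_tab [259.9 300.3] 0.65
timer [207.   94.3] 0.81
16.9167 [ 0.5097 -0.047   0.0905] [ 0.0014  1.      0.0003 -0.0005] -0.000208789218504721
```

View pics/w9.png

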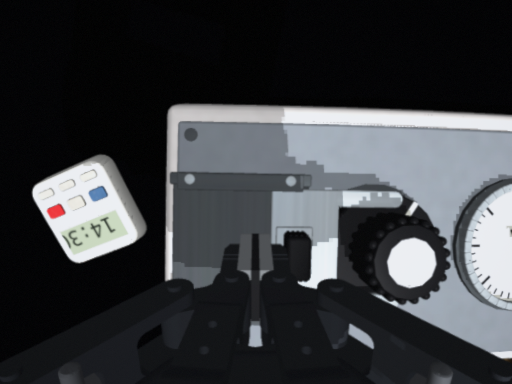

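The view shows the shut fingers against the tab at (255,298), with the fork sliding towards the knob at (262,411). I'll keep pushing until it stops.

```bash
for i in 1; do python3 -m inch '{"translation":[[0,1.5,0],[0,3,0],[0,4,0],[0,4,0]],"turn":[0,0,0,0]}'; python3 -m inch '{"translation":[[0,1,0],[0,2,0],[0,2,0]],"turn":[0,0,0]}'; python3 -m inch '{"translation":[[0,1,0],[0,2,0],[0,2,0]],"turn":[0,0,0]}'; done
```

```text
time: 17.3
eef_pos: [0.5099, -0.0446, 0.0907]
orientation: [0.001, 1.0, -0.002, -0.0]
contact_force: [-1.9, -11.5, -0.9]
finger_gap: 0.0001
grasp_force: 5.5
time: 17.55
eef_pos: [0.5099, -0.0443, 0.0908]
orientation: [0.001, 1.0, -0.003, -0.0]
contact_force: [-4.0, -21.8, -0.7]
finger_gap: -0.0003
grasp_force: 10.5
time: 17.8
eef_pos: [0.51, -0.0441, 0.0909]
orientation: [0.001, 1.0, -0.005, -0.0]
contact_force: [-5.7, -31.2, -1.5]
finger_gap: -0.0002
grasp_force: 15.5
```

The hard stop came at TCP y = −0.044, near the predicted home of −0.045. I'll back off, rise and check.

```bash
python3 -m inch '{"translation":[[0,-8,0],[0,-16,0],[0,-24,0],[0,-24,-25],[0,-24,-55],[40,10,-90],[40,20,-110],[40,20,-110],[40,20,-110],[40,20,-110]],"turn":[0,0,0,0,0,0,0,0,0,0]}'; python3 b.py w10
python3 - <<'E'
from h import *
import pickle,d
p=pickle.load(open("w10.pkl","rb"))
z=d.go(p); cv2.imwrite("pics/w10b.png",np.hstack([p["color"][...,::-1],cv2.copyMakeBorder(cv2.resize(z[...,::-1],(288,288)),0,96,0,0,0)]))
E
```

```text
time: 18.63
eef_pos: [0.4701, -0.0191, 0.2004]
orientation: [0.001, 1.0, 0.0, -0.0]
contact_force: [-0.3, -0.0, -0.0]
finger_gap: 0.0002
grasp_force: 0.0
console [211.4 300.6] 0.63
knob_grip [239.9 305.4] 0.73
lock_tab [239.7 248. ] 0.92
needle_tip [260.3 408.8] 0.72
needle_tip [237.  249.8] 0.3
mark_tip [258.5 406.9] 0.58
buffer_bottle [321.9 239.1] 0.55
timer [210.5 123. ] 0.87
flask [229.4 460.5] 0.62
19.0833 [ 0.4701 -0.0192  0.2004] [ 0.0015  1.      0.0001 -0.0003] 0.00018570717855071386
needle_tip [23.5 16.4 -0. ] 0.72
needle_tip [   4.  -132.2   -0. ] 0.3
mark_tip [21.8 14.5 -0. ] 0.58
```

View pics/w10b.png

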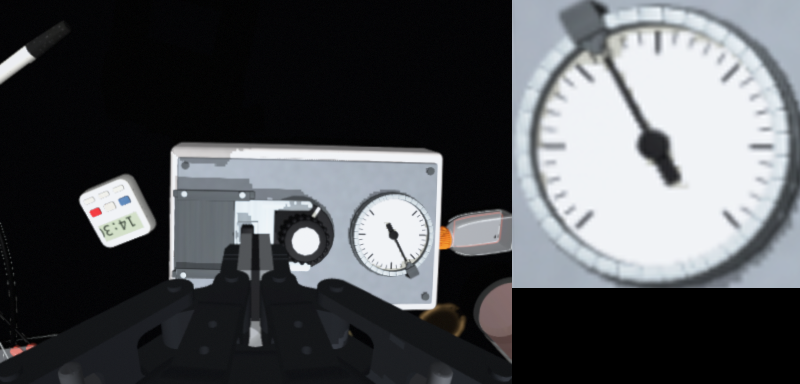

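The view shows the prongs reaching past the knob at (205,315), the needle and mark aligned, and the bystanders in place. That used up my pictures (I viewed two more than allowed), so the tab-to-knob distance is checked by numbers only.

```bash
python3 -m inch '{"translation":[[0,30,0],[0,60,0],[0,60,0],[0,60,0]],"turn":[0,0,0,0]}' >/dev/null
python3 - <<'E'
from h import *
import pickle
np.set_printoptions(precision=4,suppress=True)
ps=[pickle.load(open("w10.pkl","rb")),imaging.grab_frame("wrist")]
p=ps[1]
for p in ps[1:]:
    z={}
    for t,h in(("lock_tab",.1),("knob_grip",.105)):
        q=pinpoint(t,p)[0]; a,u=ray(p,q["location"]); z[t]=a+u*(h-a[2])/u[2]; print(t,z[t],q["score"],q["location"])
    print((z["knob_grip"]-z["lock_tab"])*1000)
    g=cv2.cvtColor(p["color"],cv2.COLOR_RGB2GRAY); r0,c0=[int(v) for v in pinpoint("lock_tab",p)[0]["location"]]
    print(g[r0,c0-30:c0+31])
print(tri([(ps[0],(238.5,305.5)),(ps[1],pinpoint("knob_grip",ps[1])[0]["location"])]))
E
```

```text
lock_tab [ 0.5082 -0.0282  0.1   ] 0.68 [237.0, 168.4]
knob_grip [0.5072 0.0195 0.105 ] 0.59 [238.6, 226.5]
[-1.0263 47.6269  5.    ]
[103 104 102 103 103 103 103 104 105 106 105 106 106 106 106 107 107 107
 107 106 105 106 106 107 107  99  69  39  36  37  38  40  41  44  45  48
  50  43  30  20  12  12  30 100 196 235 238 226 194 225 235 237 237 238
 239 239 240 241 240 239 240]
(array([0.5046, 0.02  , 0.1106]), [np.float64(0.09191877690076988), np.float64(0.09191877690096506)])
```

The tab measures 46–47.6 mm from the knob axis, which fits home (46). One last check that the knob is fully down: I'll press its top lightly and see whether it gives.

```bash
python3 -m inch '{"translation":[[-30,-20,0],[-30,-20,30],[-30,-20,60],[-30,-20,80],[-30,-20,85],[-30,-20,85]],"turn":[0,0,0,0,0,0]}'; for k in 1; do python3 -m inch '{"translation":[[-0.5,0,2],[-1,0,4],[-1.3,0,5],[-1.3,0,5]],"turn":[0,0,0,0]}';python3 -m inch '{"translation":[[-0.2,0,1],[-0.5,0,2],[-0.5,0,2]],"turn":[0,0,0]}'; python3 -m inch '{"translation":[[-0.2,0,1],[-0.5,0,2],[-0.5,0,2]],"turn":[0,0,0]}'; done
```

```text
time: 20.27
eef_pos: [0.4998, 0.0204, 0.1148]
orientation: [0.002, 1.0, 0.0, -0.001]
contact_force: [-0.1, -0.0, -0.2]
finger_gap: 0.0002
grasp_force: 0.0
time: 20.6
eef_pos: [0.5019, 0.0208, 0.1113]
orientation: [0.001, 1.0, -0.0, 0.001]
contact_force: [-0.4, -0.8, -0.3]
finger_gap: -0.0001
grasp_force: 0.0
time: 20.85
eef_pos: [0.5022, 0.0208, 0.109]
orientation: [0.001, 1.0, -0.0, 0.0]
contact_force: [-0.4, 0.0, 3.8]
finger_gap: -0.0002
grasp_force: 1.3
time: 21.1
eef_pos: [0.5026, 0.0208, 0.1084]
orientation: [0.001, 1.0, -0.0, 0.001]
contact_force: [-6.9, 1.0, 18.8]
finger_gap: -0.0001
grasp_force: 9.7
```

```bash
python3 -m inch '{"translation":[[-0.1,0,0.5],[-0.3,0,1],[-0.3,0,1]],"turn":[0,0,0]}'; python3 -m inch '{"translation":[[-0.1,0,0.5],[-0.3,0,1],[-0.3,0,1]],"turn":[0,0,0]}'
```

```text
time: 21.35
eef_pos: [0.5028, 0.0208, 0.1082]
orientation: [0.001, 1.0, -0.0, 0.001]
contact_force: [-9.0, 0.7, 27.0]
finger_gap: 0.0002
grasp_force: 14.3
time: 21.6
eef_pos: [0.5031, 0.0208, 0.108]
orientation: [0.001, 1.0, -0.001, 0.001]
contact_force: [-13.8, 0.6, 35.8]
finger_gap: -0.0001
grasp_force: 18.9
```

The knob is solid at 36 N, so it is fully down. I'll retreat and hand in.

```bash
python3 -m inch '{"translation":[[3,0,-8],[6,0,-25],[10,0,-55],[30,0,-90],[30,0,-90],[30,0,-90],[30,0,-90]],"turn":[0,0,0,0,0,0,0]}'
python3 - <<'E'
from h import *
import d
p=imaging.grab_frame("wrist"); d.go(p)
print(pinpoint("lock_tab",p)[:1],pinpoint("knob_grip",p)[:1])
print(order.close_job())
E
```

```text
time: 22.18
eef_pos: [0.4729, 0.021, 0.1942]
orientation: [0.001, 1.0, 0.0, -0.0]
contact_force: [-0.2, 1.0, -0.1]
finger_gap: -0.0
grasp_force: 0.0
needle_tip [25.4 16.5  0. ] 0.58
mark_tip [22.9 13.5 -0. ] 0.74
[{'location': [236.5, 195.5], 'score': 0.93}] [{'location': [239.7, 253.8], 'score': 0.73}]
the job is handed in; nothing more can be done
None
```

The job is handed in after about 22 s: needle within about 1° of the set mark, knob pressed fully down, fork lock home, bystanders untouched; I viewed 12 pictures, two over the limit of 10.

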